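# Find the two cartons packed without a lock

### The arm

A 6-joint arm with a two-finger parallel gripper is mounted at the origin on the work surface. World frame = base frame: x ahead of the robot, y to its left, z up, the work surface at z = 0. Lengths are in m, angles in rad, forces in N, time in s.
With the tool pointing down it reaches from about 0.325 to 0.85 m from the base axis. Payload 15.5 kg.
Tool frame: the origin (TCP) lies midway between the tips of the shut fingers; the grasp point (between the pads) lies 19 mm behind it (grasp_offset is the distance from the TCP to the grasp point, in m); z points along the fingers, y is the line along which they close (so a half turn about z gives the same grasp; the last joint's range is limited). The gripper opens to 91 mm and grips with 3 to 60 N. Pads are 32 mm wide; open, the fingers measure 118 mm over their backs; the gripper's body (76 mm by 178 mm) begins 60 mm behind the grasp point.
Start: joints at [1.137, 0.494, 1.345, -0, 1.302, -0.096], TCP at [0.208, 0.589, 0.214] pointing down, gripper open.
Joint ranges: [-2.91, 2.91], [-0.82, 2.16], [0.22, 2.67], [-1.22, 4.37], [0.12, 2.79], [-3.08, 3.08]. Speed limits (rad/s): [1.89, 1.89, 2.57, 3.01, 3.01, 3.01].

### API

Orientations are given as a 3x3 rotation matrix whose columns are the frame's x, y, z axes.
In Python, from plant import get_obs, grab_frame, calibration, sign_off, grasp_offset gives the robot as it stands.
- The arm moves only by the tool arm_command, never from a script. Its argument "deltas" is a list of rows, each a list of 7 numbers: the shift along the tool's x, y, z as a fraction of full scale, then the turn, a rotation vector about the tool's x, y, z as a fraction of full scale, then the opening, from 0 (shut) to 1 (fully open). In form: [[x, y, z, rx, ry, rz, gripper], ...]. A call has 1 to 5 rows; each row shifts and turns the commanded pose from where the row before left it, along the tool's axes as they then stand; what a row does not reach is not made up. Full scale, the value 1, is 0.025 m for a shift and 90 degrees for a turn. A row lasts 1/10 s, in which the tool goes at most 50 mm and 8.59 degrees, less where a joint would pass 70% of its speed; a pose out of reach is approached as far as the arm can. A call with a number of a shift or a turn outside -1 to 1 is refused whole. A call with a gripper value outside its range is refused whole. The fingers move at their own pace and stop on an object; "newtons" is the grip in N (left out, the last holds). Time passes only in rows, so rows that do not move let the fingers close. It gives the time, the measured TCP pose, the force, the opening and the grip force at its end, in the units of the state.
- get_obs(): the state, without advancing time (a new reading comes with each control period).
- grab_frame(name): name is "scene" or "top" or "wrist"; returns the picture (384x512x3 uint8, red, green, blue); there is no depth.
- calibration(name): a dict with "fx", "fy", "cx", "cy" (pixels), "pose" (4x4, takes a point from camera to world coordinates); the wrist camera has in their place "tool_from_camera" (4x4, takes a point from camera to tool coordinates, whose origin is the TCP and whose axes are the flange's). Camera axes: x right, y up, looking along -z (the intrinsics and any distortion apply to the point x, -y, -z); pixel columns grow to the right and rows downward; lengths in m; the calibration is good to about 2 mm. A picture is of the moment at which its call begins: read the wrist's pose just before it. calibration takes no time and is no camera call.
- sign_off(): hands the job in; it is judged then, once.
The state is a dict: "time_s": time; "joints": joint angles; "qd": joint speeds; "joint_torque": joint torques, N m; "tool_pos": TCP position; "tcp_rot": TCP orientation; "force": force on the tool from outside, world axes, zero at the start; "wrist_torque": the same for the moment, N m; "gripper_width": finger opening in m; "grip_force": force on a finger pad.
Only numpy, scipy, OpenCV 4.12 (cv2) and the standard library are available. Lean on these libraries where they do the work, as an engineer would, in place of code of your own. Each camera call takes 0.05 s, during which the arm holds its last target. There are 200 camera calls.

### The job

Two brass lock cylinders were left over after packing, so two of the four closed cartons in the tilted blue rack have no lock in them. Find these two by their weight and stand them upright, on their bottoms, in the grey tray; the two that hold a lock stay in the rack, each fully down in a compartment. Leave the other things on the bench where they are.

Things in the scene. Friction and masses are not known exactly. Their poses are not given: they have to be found in the camera images.
- rack: blue plastic rack, fixed, leaning 35 deg towards the robot. Origin: middle of the row, on the compartment floors, 60 mm above the bench; z points out of the compartments (up, towards the robot), y along the row, x up the slope. Four open compartments at y = -106.5, -35.5, 35.5, 106.5 mm, each 34 (x) by 66 (y) mm inside, 52 mm deep; outside 42 by 299 mm
- carton_1: closed plain cardboard carton, all four alike: 28 mm (x) by 60 mm (y) by 96 mm tall (z), about 47 g without and 310 to 420 g with a lock in it. Origin: centre of its underside; z towards its top. At the start in the rack's compartment 1 (counted from -y), fully down, leaning on the lower wall, its upper 44 mm standing out
- carton_2: closed plain cardboard carton, all four alike: 28 mm (x) by 60 mm (y) by 96 mm tall (z), about 47 g without and 310 to 420 g with a lock in it. Origin: centre of its underside; z towards its top. At the start in the rack's compartment 2 (counted from -y), fully down, leaning on the lower wall, its upper 44 mm standing out
- carton_3: closed plain cardboard carton, all four alike: 28 mm (x) by 60 mm (y) by 96 mm tall (z), about 47 g without and 310 to 420 g with a lock in it. Origin: centre of its underside; z towards its top. At the start in the rack's compartment 3 (counted from -y), fully down, leaning on the lower wall, its upper 44 mm standing out
- carton_4: closed plain cardboard carton, all four alike: 28 mm (x) by 60 mm (y) by 96 mm tall (z), about 47 g without and 310 to 420 g with a lock in it. Origin: centre of its underside; z towards its top. At the start in the rack's compartment 4 (counted from -y), fully down, leaning on the lower wall, its upper 44 mm standing out
- tray: fixed open grey plastic tray, 150 mm (x) by 240 mm (y), walls 26 mm high and 4 mm thick, floor 4 mm thick, empty; origin: centre of its underside, on the bench
- cylinder_1: bystander, loose, to be left where it is: left-over brass lock cylinder lying on its side, 70 by 33 by 17 mm high; origin: centre of its underside
- cylinder_2: bystander, loose, to be left where it is: the other left-over brass lock cylinder, same size and origin
- key: bystander, loose, to be left where it is: key with a black plastic head, about 60 by 24 by 7 mm, lying flat; origin under its middle
- screwdriver: bystander, loose, to be left where it is: screwdriver, 170 mm long, lying beyond the rack and tray; origin under its middle
- jar: bystander, loose, to be left where it is: clear jar with a black cap, 56 mm diameter, 75 mm high, standing beyond the rack and tray; origin: centre of its underside
Mind the look-alikes: they are no part of the job. What is shaped like the carton_3 but orange or pink is not meant.

How it is judged:
At the end, for the whole second after the job is handed in: Every carton at rest: two fully down in rack compartments (underside within 7 mm of the floor, lean within 0.2 rad), pressing on it with over 1.8 N (full); two upright within 0.15 rad on the tray's floor, pressing on it with under 1.8 N (empty) (((z of carton_1 in the frame of rack between -0.005 and 0.007 m and x of carton_1 in the frame of rack between -0.009 and 0.009 m and y of carton_1 in the frame of rack between -0.13 and 0.13 m and angle between the z axis of carton_1 and the z axis of rack, either way round below 0.2 rad and contact force between carton_1 and rack above 1.8 N) or (x of carton_1 in the frame of tray between -0.068 and 0.068 m and y of carton_1 in the frame of tray between -0.113 and 0.113 m and z of carton_1 in the frame of tray below 0.012 m and angle between carton_1's own z axis and vertical below 0.15 rad and contact force between carton_1 and tray below 1.8 N)) and ((z of carton_2 in the frame of rack between -0.005 and 0.007 m and x of carton_2 in the frame of rack between -0.009 and 0.009 m and y of carton_2 in the frame of rack between -0.13 and 0.13 m and angle between the z axis of carton_2 and the z axis of rack, either way round below 0.2 rad and contact force between carton_2 and rack above 1.8 N) or (x of carton_2 in the frame of tray between -0.068 and 0.068 m and y of carton_2 in the frame of tray between -0.113 and 0.113 m and z of carton_2 in the frame of tray below 0.012 m and angle between carton_2's own z axis and vertical below 0.15 rad and contact force between carton_2 and tray below 1.8 N)) and ((z of carton_3 in the frame of rack between -0.005 and 0.007 m and x of carton_3 in the frame of rack between -0.009 and 0.009 m and y of carton_3 in the frame of rack between -0.13 and 0.13 m and angle between the z axis of carton_3 and the z axis of rack, either way round below 0.2 rad and contact force between carton_3 and rack above 1.8 N) or (x of carton_3 in the frame of tray between -0.068 and 0.068 m and y of carton_3 in the frame of tray between -0.113 and 0.113 m and z of carton_3 in the frame of tray below 0.012 m and angle between carton_3's own z axis and vertical below 0.15 rad and contact force between carton_3 and tray below 1.8 N)) and ((z of carton_4 in the frame of rack between -0.005 and 0.007 m and x of carton_4 in the frame of rack between -0.009 and 0.009 m and y of carton_4 in the frame of rack between -0.13 and 0.13 m and angle between the z axis of carton_4 and the z axis of rack, either way round below 0.2 rad and contact force between carton_4 and rack above 1.8 N) or (x of carton_4 in the frame of tray between -0.068 and 0.068 m and y of carton_4 in the frame of tray between -0.113 and 0.113 m and z of carton_4 in the frame of tray below 0.012 m and angle between carton_4's own z axis and vertical below 0.15 rad and contact force between carton_4 and tray below 1.8 N)) and linear speed of each of carton_1, carton_2, carton_3, carton_4 below 0.02 m/s); the robot touches nothing.
It fails at once if the first left-over cylinder is shifted by more than 30 mm (distance of cylinder_1 from where it was at the start of the episode above 0.03 m).
It fails at once if the second left-over cylinder is shifted by more than 30 mm (distance of cylinder_2 from where it was at the start of the episode above 0.03 m).
It fails at once if the key is shifted by more than 30 mm (distance of key from where it was at the start of the episode above 0.03 m).
It fails at once if the screwdriver is shifted by more than 30 mm (distance of screwdriver from where it was at the start of the episode above 0.03 m).
It fails at once if the jar is shifted by more than 30 mm (distance of jar from where it was at the start of the episode above 0.03 m).
It also fails if it takes over 72 s, if anything falls off the work surface, if the arm or the gripper's body presses on something with over 40 N, if the wrist force passes 120 N, or if a joint passes its speed limit or range.

## Working session

There is one attempt and no reset: what is moved stays moved. The work goes in short steps, Python scripts to look and compute and a tool call to move; the robot and the scene stay as the last step left them, time stands still between calls to the robot, and variables do not carry over. Pictures are saved under pics/ and viewed, at most 10 in all, crops included, and the job is handed in when it is done.

Besides the shell and the picture viewer there is one more tool, called after "Request:" as name(argument=value, ...), one argument or row to a line, values as JSON. arm_command: Moves the arm, as the interface text tells. Shift numbers are shares of 0.025 m and turn numbers shares of 90 degrees, none past 1 either way. Its arguments: {"type":"object","properties":{"deltas":{"type":"array","items":{"type":"array","items":{"type":"number","minimum":-1,"maximum":1}}},"newtons":{"type":"number"}},"required":["deltas"]}

```bash
mkdir -p pics; python3 - <<'E'
from plant import *
import cv2,numpy as np
for n in("scene","top"):
    cv2.imwrite(f"pics/{n}0.png",grab_frame(n)[:,:,::-1]); print(n,calibration(n))
print(calibration("wrist"),grasp_offset)
o=get_obs();print(o)
E
```

```text
scene {'fx': 389.3221332259638, 'fy': 389.3221332259638, 'cx': 259.20429879578194, 'cy': 187.5717920855447, 'pose': array([[ 0.58450291, -0.49982987,  0.63916073,  1.3145753 ],
       [ 0.81135583,  0.35264942, -0.46619749, -0.62676332],
       [ 0.00761977,  0.79108058,  0.61166449,  0.76981629],
       [ 0.        ,  0.        ,  0.        ,  1.        ]])}
top {'fx': 435.43901220567375, 'fy': 435.43901220567375, 'cx': 259.87330233579985, 'cy': 191.38980396841788, 'pose': array([[-0.0178242 ,  0.98367967, -0.1790436 ,  0.38397246],
       [-0.99976349, -0.0197664 , -0.00906946, -0.08726833],
       [-0.01246049,  0.1788396 ,  0.98379934,  1.14298233],
       [ 0.        ,  0.        ,  0.        ,  1.        ]])}
{'fx': 330.162026313293, 'fy': 330.162026313293, 'cx': 249.8843363641647, 'cy': 191.31948598010015, 'tool_from_camera': array([[-3.27631393e-05,  9.68881862e-01,  2.47523608e-01,
         6.95090767e-02],
       [ 9.99999798e-01,  1.89052399e-04, -6.07644291e-04,
         9.94928511e-05],
       [-6.35530464e-04,  2.47523538e-01, -9.68881672e-01,
        -1.70421729e-01],

[... 199 characters left out ...]
    1.30249651e+00, -9.54770620e-02]), 'qd': array([ 0.00034351, -0.00393631, -0.00170745,  0.00100254,  0.00185759,
       -0.00046203]), 'joint_torque': array([ 1.78032802e-03, -8.80225611e+01, -3.82541907e+01,  7.08530098e-02,
        4.81672282e-02, -6.84858173e-05]), 'tool_pos': array([0.2076009 , 0.58917175, 0.213407  ]), 'tcp_rot': array([[-9.43146452e-01,  3.32377193e-01, -4.14271468e-04],
       [ 3.32377445e-01,  9.43145946e-01, -9.79493619e-04],
       [ 6.51571156e-05, -1.06150042e-03, -9.99999434e-01]]), 'force': array([ 0.84826967,  0.01585543, -0.20191338]), 'wrist_torque': array([-0.00490815, -0.0194208 , -0.01366675]), 'grip_force': 0.0, 'gripper_width': 0.09101039525425998}
```

View pics/top0.png

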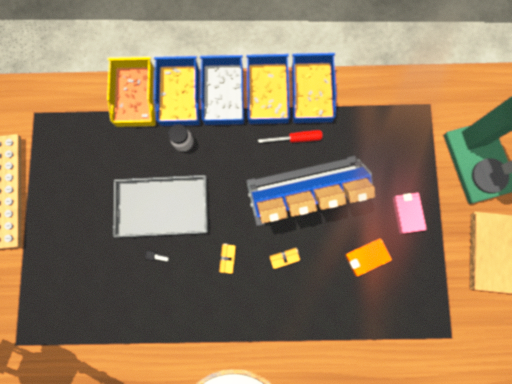

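View pics/scene0.png

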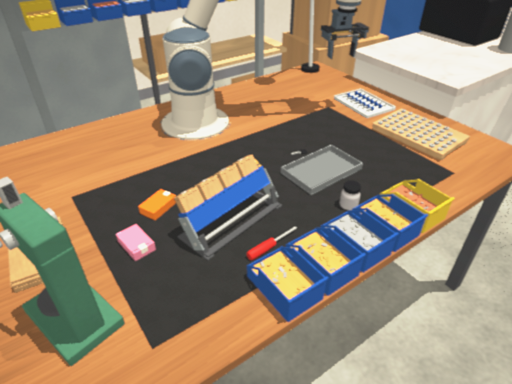

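Candidates: four cartons in the rack at top-image (273,210), (301,204), (330,198) and (359,190). The look-alikes are orange at (369,257) and pink at (410,212). The brown ones in the blue rack are the ones I want. The screwdriver is at (290,137), jar (181,138), key (157,257), cylinders (228,258) and (285,258). I'll check with a close crop.

```bash
python3 - <<'E'
import cv2,numpy as np
a=cv2.imread("pics/top0.png")[150:230,240:385];a=cv2.resize(a,None,fx=5.5,fy=5.5,interpolation=cv2.INTER_CUBIC)
cv2.imwrite("pics/c1.png",a)
b=cv2.imread("pics/scene0.png")[145:260,165:295];b=cv2.resize(b,None,fx=5,fy=5,interpolation=cv2.INTER_CUBIC)
cv2.imwrite("pics/c2.png",b)
E
```

```text
(no output)
```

View pics/c1.png

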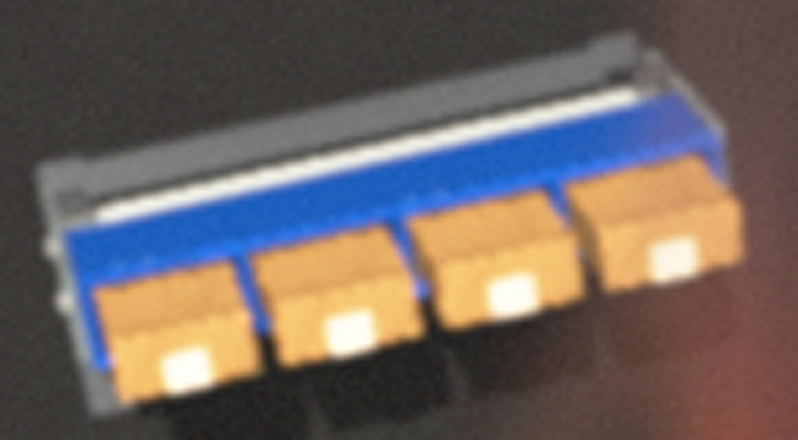

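View pics/c2.png

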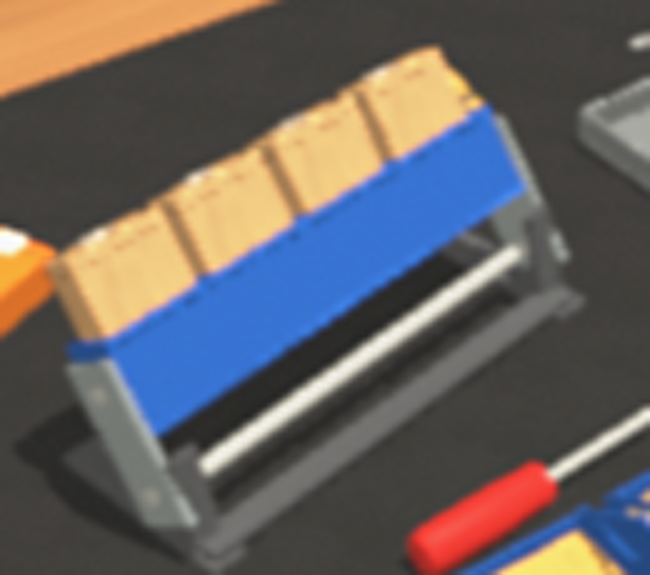

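Image c1 shows four brown cartons with white labels on their tops. Image +y is to the left, so the leftmost is carton 4. Next I fit the rack and tray poses.

```bash
cat >h.py <<'E'
import numpy as np
from scipy.spatial.transform import Rotation as Ro
from scipy.optimize import least_squares
from plant import *
def proj(P,c):
    T=np.linalg.inv(c["pose"]);q=(T[:3,:3]@np.atleast_2d(P).T).T+T[:3,3]
    return np.c_[c["cx"]+c["fx"]*q[:,0]/-q[:,2],c["cy"]-c["fy"]*q[:,1]/-q[:,2]]
def rackR(psi,t=np.radians(35)):
    c,s=np.cos(t),np.sin(t)
    return Ro.from_euler('z',psi).as_matrix()@np.array([[c,0,-s],[0,1,0],[s,0,c]])
def plan(p,R,smax=1.0,maxmm=38,n=None):
    "rows (6 numbers) from the measured pose to the target"
    o=get_obs();p0,R0=o["tool_pos"],o["tcp_rot"];rv=Ro.from_matrix(R0.T@R).as_rotvec()
    d=np.asarray(p)-p0
    n0=int(np.ceil(max(np.linalg.norm(d)*1e3/maxmm,np.degrees(np.linalg.norm(rv))/8.4,.01)))
    n=n or n0
    while 1:
        rows=[];Rc=R0.copy()
        for i in range(n):
            rows.append(np.r_[Rc.T@d/n/.025,rv/n/(np.pi/2)]);Rc=Rc@Ro.from_rotvec(rv/n).as_matrix()
        if np.abs(np.array(rows)).max()<=smax: break
        n+=1
    print("d",np.round(d,4),"turn",np.round(np.degrees(rv),1),n,"rows")
    for r in rows: print(np.round(r,3).tolist())
E
cat >fit.py <<'E'
from h import *
ct,cs=calibration("top"),calibration("scene")
f=lambda a,u0,v0,s:np.c_[u0+(a[:,0]+.5)/s-.5,v0+(a[:,1]+.5)/s-.5]
pt=np.array([[108,333],[255,308],[120,402],[262,372],[268,308],[413,280],[283,368],[425,338],[430,268],[578,237],[445,328],[585,297],[595,232],[742,200],[605,292],[743,262]],float)
ys=[.1065,.0355,-.0355,-.1065]
Pt=np.array([[x,y+s*.03,.096] for y in ys for x in(.011,-.017) for s in(1,-1)])
ps=np.array([[112,348],[487,108],[438,48],[58,262]],float)
Ps=np.array([[.021,-.1495,.052],[.021,.1495,.052],[.011,.1365,.096],[.011,-.1365,.096]])
pt=f(pt,240,150,5.5);ps=f(ps,165,145,5)
def res(q,full=0):
    R=rackR(q[2]);o=np.array([q[0],q[1],.06])
    a=proj(Pt@R.T+o,ct)-pt;b=proj(Ps@R.T+o,cs)-ps
    return (a,b) if full else np.r_[a.ravel(),b.ravel()]
q=least_squares(res,[.6,-.2,.2],loss="soft_l1").x;a,b=res(q,1)
print("rack",q,np.degrees(q[2]));print(np.round(a,1).tolist(),np.round(b,1).tolist())
tp=np.array([[113,180],[206,176],[208,235],[115,237]],float);T=np.array([[.075,.12,.026],[.075,-.12,.026],[-.075,-.12,.026],[-.075,.12,.026]])
def rt(q):return (proj(T@Ro.from_euler('z',q[2]).as_matrix().T+[q[0],q[1],0],ct)-tp).ravel()
t=least_squares(rt,[.6,.2,0]).x;print("tray",t,np.round(rt(t),1))
np.save("q.npy",q);np.save("t.npy",t)
R=rackR(q[2]);print(np.round(R,3))
for y in ys[::-1]:print(np.round(R@[0,y,.058]+[q[0],q[1],.06],4))
E
python3 fit.py
```

```text
rack [ 0.58982528 -0.20043091  0.20261212] 11.608819553495886
[[0.1, 1.9], [-1.3, 0.7], [0.2, -0.3], [-0.6, -0.4], [1.0, -0.3], [-0.2, -0.9], [0.1, -0.7], [-0.8, -0.9], [1.3, 0.3], [-0.5, 0.3], [0.1, -0.1], [-0.5, -0.0], [1.0, 0.2], [-0.7, 0.4], [0.4, -0.1], [0.1, -0.2]] [[-4.4, -0.0], [0.3, -0.9], [-1.1, 0.0], [0.8, -0.2]]
tray [0.55206964 0.18195229 0.02544487] [ 1.9  0.5 -0.   0.4 -0.8 -1.5 -1.1  0.6]
[[ 0.802 -0.201 -0.562]
 [ 0.165  0.98  -0.115]
 [ 0.574  0.     0.819]]
[ 0.5787 -0.3114  0.1075]
[ 0.5644 -0.2419  0.1075]
[ 0.5501 -0.1724  0.1075]
[ 0.5358 -0.1028  0.1075]
```

```bash
cat >>h.py <<'E'
q=np.load("q.npy");t=np.load("t.npy");RR=rackR(q[2]);RO=np.array([q[0],q[1],.06])
YC=[None,-.1065,-.0355,.0355,.1065]
RG=np.c_[RR[:,1],RR[:,0],-RR[:,2]]
def rp(x,y,z):return RR@[x,y,z]+RO
E
python3 - <<'E'
from h import *
plan(rp(0,YC[4],.058+.08),RG)
E
```

```text
d [ 0.2833 -0.7012 -0.0404] turn [-31.9 -18.   57.1] 31 rows
[-0.645, -0.732, 0.053, -0.011, -0.006, 0.02]
[-0.668, -0.712, 0.047, -0.011, -0.006, 0.02]
[-0.69, -0.691, 0.041, -0.011, -0.006, 0.02]
[-0.712, -0.669, 0.036, -0.011, -0.006, 0.02]
[-0.732, -0.646, 0.031, -0.011, -0.006, 0.02]
[-0.753, -0.623, 0.027, -0.011, -0.006, 0.02]
[-0.772, -0.599, 0.024, -0.011, -0.006, 0.02]
[-0.791, -0.574, 0.021, -0.011, -0.006, 0.02]
[-0.808, -0.549, 0.019, -0.011, -0.006, 0.02]
[-0.825, -0.523, 0.018, -0.011, -0.006, 0.02]
[-0.842, -0.496, 0.017, -0.011, -0.006, 0.02]
[-0.857, -0.469, 0.017, -0.011, -0.006, 0.02]
[-0.871, -0.442, 0.018, -0.011, -0.006, 0.02]
[-0.885, -0.414, 0.019, -0.011, -0.006, 0.02]
[-0.898, -0.386, 0.021, -0.011, -0.006, 0.02]
[-0.909, -0.357, 0.023, -0.011, -0.006, 0.02]
[-0.92, -0.328, 0.027, -0.011, -0.006, 0.02]
[-0.93, -0.299, 0.03, -0.011, -0.006, 0.02]
[-0.939, -0.269, 0.035, -0.011, -0.006, 0.02]
[-0.947, -0.24, 0.04, -0.011, -0.006, 0.02]
[-0.953, -0.21, 0.045, -0.011, -0.006, 0.02]
[-0.959, -0.18, 0.051, -0.011, -0.006, 0.02]
[-0.964, -0.15, 0.058, -0.011, -0.006, 0.02]
[-0.968, -0.12, 0.065, -0.011, -0.006, 0.02]
[-0.97, -0.09, 0.073, -0.011, -0.006, 0.02]
[-0.972, -0.061, 0.082, -0.011, -0.006, 0.02]
[-0.972, -0.031, 0.091, -0.011, -0.006, 0.02]
[-0.972, -0.001, 0.1, -0.011, -0.006, 0.02]
[-0.971, 0.028, 0.11, -0.011, -0.006, 0.02]
[-0.968, 0.057, 0.121, -0.011, -0.006, 0.02]
[-0.964, 0.086, 0.132, -0.011, -0.006, 0.02]
```

Request:
arm_command(
  deltas=[
    [-0.65,-0.73,0.05,-0.011,-0.006,0.02,1],
    [-0.67,-0.71,0.05,-0.011,-0.006,0.02,1],
    [-0.69,-0.69,0.04,-0.011,-0.006,0.02,1],
    [-0.71,-0.67,0.04,-0.011,-0.006,0.02,1],
    [-0.73,-0.65,0.03,-0.011,-0.006,0.02,1],
  ],
)

```text
time_s: 0.6
tool_pos: [0.2537, 0.4753, 0.2069]
tcp_rot: [[-0.877, 0.473, 0.078], [0.478, 0.876, 0.06], [-0.04, 0.09, -0.995]]
force: [0.4, 0.3, 0.1]
gripper_width: 0.0914
grip_force: 0.0
```

Request:
arm_command(
  deltas=[
    [-0.75,-0.62,0.03,-0.011,-0.006,0.02,1],
    [-0.77,-0.6,0.02,-0.011,-0.006,0.02,1],
    [-0.79,-0.57,0.02,-0.011,-0.006,0.02,1],
    [-0.81,-0.55,0.02,-0.011,-0.006,0.02,1],
    [-0.83,-0.52,0.02,-0.011,-0.006,0.02,1],
  ],
)

```text
time_s: 1.1
tool_pos: [0.3, 0.3626, 0.2005]
tcp_rot: [[-0.788, 0.594, 0.164], [0.613, 0.783, 0.106], [-0.065, 0.184, -0.981]]
force: [0.3, -0.2, 0.2]
gripper_width: 0.0913
grip_force: 0.0
```

Request:
arm_command(
  deltas=[
    [-0.84,-0.5,0.02,-0.011,-0.006,0.02,1],
    [-0.86,-0.47,0.02,-0.011,-0.006,0.02,1],
    [-0.87,-0.44,0.02,-0.011,-0.006,0.02,1],
    [-0.89,-0.41,0.02,-0.011,-0.006,0.02,1],
    [-0.9,-0.39,0.02,-0.011,-0.006,0.02,1],
  ],
)

```text
time_s: 1.6
tool_pos: [0.3468, 0.2498, 0.1937]
tcp_rot: [[-0.676, 0.691, 0.254], [0.733, 0.667, 0.137], [-0.075, 0.279, -0.957]]
force: [0.1, 1.0, -0.5]
gripper_width: 0.0912
grip_force: 0.0
```

Request:
arm_command(
  deltas=[
    [-0.91,-0.36,0.02,-0.011,-0.006,0.02,1],
    [-0.92,-0.33,0.03,-0.011,-0.006,0.02,1],
    [-0.93,-0.3,0.03,-0.011,-0.006,0.02,1],
    [-0.94,-0.27,0.04,-0.011,-0.006,0.02,1],
    [-0.95,-0.24,0.04,-0.011,-0.006,0.02,1],
  ],
)

```text
time_s: 2.1
tool_pos: [0.394, 0.1371, 0.1868]
tcp_rot: [[-0.548, 0.762, 0.346], [0.834, 0.531, 0.152], [-0.068, 0.372, -0.926]]
force: [1.2, 1.1, 0.1]
gripper_width: 0.0915
grip_force: 0.0
```

```bash
python3 - <<'E'
from h import *
plan(rp(0,YC[4],.058+.08),RG)
print(get_obs()["joints"],get_obs()["time_s"])
E
```

```text
d [ 0.0969 -0.2492 -0.0137] turn [-12.2  -6.9  20.9] 11 rows
[-0.945, -0.231, 0.031, -0.012, -0.007, 0.021]
[-0.952, -0.2, 0.037, -0.012, -0.007, 0.021]
[-0.958, -0.169, 0.044, -0.012, -0.007, 0.021]
[-0.962, -0.138, 0.052, -0.012, -0.007, 0.021]
[-0.966, -0.107, 0.06, -0.012, -0.007, 0.021]
[-0.968, -0.076, 0.069, -0.012, -0.007, 0.021]
[-0.969, -0.046, 0.078, -0.012, -0.007, 0.021]
[-0.969, -0.015, 0.088, -0.012, -0.007, 0.021]
[-0.968, 0.015, 0.099, -0.012, -0.007, 0.021]
[-0.966, 0.045, 0.11, -0.012, -0.007, 0.021]
[-0.963, 0.075, 0.122, -0.012, -0.007, 0.021]
[ 0.08719975  0.09917022  2.16889357  0.24727962  0.51737034 -0.70045103] 2.1
```

Request:
arm_command(
  deltas=[
    [-0.95,-0.23,0.03,-0.012,-0.007,0.021,1],
    [-0.95,-0.2,0.04,-0.012,-0.007,0.021,1],
    [-0.96,-0.17,0.04,-0.012,-0.007,0.021,1],
    [-0.96,-0.14,0.05,-0.012,-0.007,0.021,1],
    [-0.97,-0.11,0.06,-0.012,-0.007,0.021,1],
  ],
)

```text
time_s: 2.6
tool_pos: [0.4382, 0.0236, 0.1807]
tcp_rot: [[-0.396, 0.802, 0.447], [0.917, 0.371, 0.146], [-0.049, 0.467, -0.883]]
force: [0.8, 1.1, 0.3]
gripper_width: 0.0914
grip_force: 0.0
```

Request:
arm_command(
  deltas=[
    [-0.97,-0.08,0.07,-0.012,-0.007,0.021,1],
    [-0.97,-0.05,0.08,-0.012,-0.007,0.021,1],
    [-0.97,-0.01,0.09,-0.012,-0.007,0.021,1],
    [-0.97,0.01,0.1,-0.012,-0.007,0.021,1],
    [-0.97,0.04,0.11,-0.012,-0.007,0.021,1],
  ],
)

```text
time_s: 3.1
tool_pos: [0.4824, -0.0899, 0.1741]
tcp_rot: [[-0.236, 0.808, 0.54], [0.972, 0.202, 0.121], [-0.011, 0.553, -0.833]]
force: [0.6, 0.6, -0.7]
gripper_width: 0.0911
grip_force: 0.0
```

Request:
arm_command(
  deltas=[
    [-0.96,0.07,0.12,-0.012,-0.007,0.021,1],
    [0,0,0,0,0,0,1],
  ],
)

```text
time_s: 3.3
tool_pos: [0.4918, -0.1139, 0.1728]
tcp_rot: [[-0.201, 0.805, 0.558], [0.98, 0.167, 0.112], [-0.003, 0.569, -0.822]]
force: [-0.4, 0.4, 0.4]
gripper_width: 0.0911
grip_force: 0.0
```

```bash
python3 - <<'E'
from h import *
import cv2
o=get_obs();f=grab_frame("wrist")
plan(rp(0,YC[4],.058+.08),RG);print(o["joints"])
c=dict(calibration("wrist"));T=np.eye(4);T[:3,:3]=o["tcp_rot"];T[:3,3]=o["tool_pos"];c["pose"]=T@c["tool_from_camera"]
im=np.ascontiguousarray(f[:,:,::-1])
for y in YC[2:]:
    P=[rp(a,y+b,.096) for a,b in((.011,.03),(.011,-.03),(-.017,-.03),(-.017,.03))]
    cv2.polylines(im,[np.round(proj(P,c)).astype(int)],True,(0,0,255),1)
cv2.imwrite("pics/w1.png",im)
E
```

```text
d [-0.0001  0.0003  0.0004] turn [-0.4  0.   0.1] 1 rows
[0.015, 0.007, -0.015, -0.004, 0.0, 0.002]
[-0.66001366  0.27895456  2.14784888  1.03105606  0.52619489 -1.73065608]
```

View pics/w1.png

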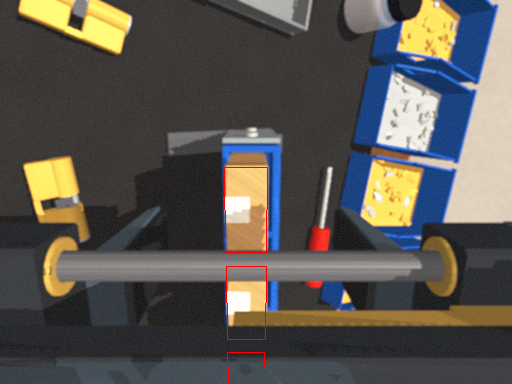

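The overlay in the wrist view fits carton 4 (edges u 225–268, far edge v 166) to about 1 px. Descending.

Request:
arm_command(
  deltas=[
    [0.01,0,0.8,-0.004,0,0.002,0.7],
    [0,0,0.8,0,0,0,0.6],
    [0,0,0.8,0,0,0,0.6],
    [0,0,0.75,0,0,0,0.6],
    [0,0,0,0,0,0,0.6],
  ],
)

```text
time_s: 3.85
tool_pos: [0.5349, -0.1005, 0.107]
tcp_rot: [[-0.204, 0.803, 0.56], [0.979, 0.167, 0.118], [0.001, 0.572, -0.82]]
force: [0.3, -0.4, -0.3]
gripper_width: 0.0554
grip_force: 0.0
```

```bash
cat >>h.py <<'E'
def weigh(n=10):
    F=[]
    for i in range(n):
        grab_frame("top");F.append(get_obs()["force"])
    print("F",np.mean(F,0).round(2),"sd",np.std(F,0).round(2))
E
python3 - <<'E'
from h import *
weigh();plan(rp(0,YC[4],.058),RG)
E
```

```text
F [-0.34 -0.09  0.14] sd [0.41 0.55 0.56]
d [ 0.0008 -0.0006 -0.0013] turn [0.  0.  0.1] 1 rows
[-0.032, -0.009, 0.058, 0.0, 0.0, 0.001]
```

Request:
arm_command(
  deltas=[
    [0,0,0,0,0,0,0],
    [0,0,0,0,0,0,0],
    [0,0,0,0,0,0,0],
    [0,0,0,0,0,0,0],
    [0,0,0,0,0,0,0],
  ],
  newtons=15,
)

```text
time_s: 4.85
tool_pos: [0.535, -0.102, 0.1083]
tcp_rot: [[-0.202, 0.802, 0.562], [0.979, 0.166, 0.116], [-0.0, 0.574, -0.819]]
force: [0.4, -1.1, 0.4]
gripper_width: 0.0281
grip_force: 15.0
```

Request:
arm_command(
  deltas=[
    [0,0,-0.4,0,0,0,0],
    [0,0,-0.4,0,0,0,0],
    [0,0,-0.4,0,0,0,0],
    [0,0,0,0,0,0,0],
    [0,0,0,0,0,0,0],
  ],
)

```text
time_s: 5.35
tool_pos: [0.5184, -0.1056, 0.133]
tcp_rot: [[-0.202, 0.802, 0.562], [0.979, 0.166, 0.115], [-0.001, 0.574, -0.819]]
force: [0.1, -0.0, -0.4]
gripper_width: 0.028
grip_force: 15.0
```

```bash
python3 - <<'E'
from h import *
weigh(12);o=get_obs();print(RR.T@(o["tool_pos"]-RO),o["gripper_width"])
E
```

```text
F [-0.06 -0.18 -0.44] sd [0.45 0.59 0.47]
[8.34589990e-06 1.07442266e-01 8.90432850e-02] 0.028130256581352237
```

Carton 4 changes Fz by about 0.6 N, so it is empty. It goes to the tray.

Request:
arm_command(
  deltas=[
    [0,0,-0.6,0,0,0,0],
    [0,0,-0.8,0,0,0,0],
    [0,0,-0.8,0,0,0,0],
  ],
)

```text
time_s: 6.25
tool_pos: [0.4867, -0.1117, 0.1782]
tcp_rot: [[-0.202, 0.803, 0.561], [0.979, 0.166, 0.116], [0.0, 0.573, -0.82]]
force: [0.3, -0.3, 0.3]
gripper_width: 0.0278
grip_force: 15.0
```

```bash
cat >>h.py <<'E'
ty=Ro.from_euler('z',t[2]).as_matrix()
RT=np.c_[ty[:,1],ty[:,0],[0,0,-1]]
def tp(x,y,z):return ty@[x,y,0]+[t[0],t[1],z]
E
python3 - <<'E'
from h import *
plan(tp(0,.05,.15),RT)
E
```

```text
d [ 0.0641  0.3437 -0.0282] turn [34.9 -3.1  9.9] 14 rows
[0.925, 0.264, 0.283, 0.028, -0.002, 0.008]
[0.929, 0.264, 0.268, 0.028, -0.002, 0.008]
[0.933, 0.264, 0.253, 0.028, -0.002, 0.008]
[0.937, 0.263, 0.238, 0.028, -0.002, 0.008]
[0.941, 0.262, 0.222, 0.028, -0.002, 0.008]
[0.946, 0.259, 0.207, 0.028, -0.002, 0.008]
[0.949, 0.256, 0.193, 0.028, -0.002, 0.008]
[0.953, 0.253, 0.178, 0.028, -0.002, 0.008]
[0.957, 0.248, 0.163, 0.028, -0.002, 0.008]
[0.961, 0.243, 0.149, 0.028, -0.002, 0.008]
[0.964, 0.237, 0.135, 0.028, -0.002, 0.008]
[0.968, 0.231, 0.121, 0.028, -0.002, 0.008]
[0.971, 0.224, 0.107, 0.028, -0.002, 0.008]
[0.974, 0.216, 0.094, 0.028, -0.002, 0.008]
```

Request:
arm_command(
  deltas=[
    [0.93,0.26,0.28,0.028,-0.002,0.008,0],
    [0.93,0.26,0.27,0.028,-0.002,0.008,0],
    [0.93,0.26,0.25,0.028,-0.002,0.008,0],
    [0.94,0.26,0.24,0.028,-0.002,0.008,0],
    [0.94,0.26,0.22,0.028,-0.002,0.008,0],
  ],
)

```text
time_s: 6.75
tool_pos: [0.5064, -0.0016, 0.1688]
tcp_rot: [[-0.149, 0.907, 0.393], [0.989, 0.129, 0.076], [0.018, 0.4, -0.916]]
force: [-1.2, -0.1, -0.6]
gripper_width: 0.028
grip_force: 15.0
```

Request:
arm_command(
  deltas=[
    [0.95,0.26,0.21,0.028,-0.002,0.008,0],
    [0.95,0.26,0.19,0.028,-0.002,0.008,0],
    [0.95,0.25,0.18,0.028,-0.002,0.008,0],
    [0.96,0.25,0.16,0.028,-0.002,0.008,0],
    [0.96,0.24,0.15,0.028,-0.002,0.008,0],
  ],
)

```text
time_s: 7.25
tool_pos: [0.5283, 0.122, 0.1604]
tcp_rot: [[-0.085, 0.979, 0.186], [0.996, 0.08, 0.037], [0.022, 0.189, -0.982]]
force: [0.2, -0.7, -0.8]
gripper_width: 0.0282
grip_force: 15.0
```

Request:
arm_command(
  deltas=[
    [0.96,0.24,0.14,0.028,-0.002,0.008,0],
    [0.97,0.23,0.12,0.028,-0.002,0.008,0],
    [0.97,0.22,0.11,0.028,-0.002,0.008,0],
    [0.97,0.22,0.09,0.028,-0.002,0.008,0],
    [0,0,0,0,0,0,0],
  ],
)

```text
time_s: 7.75
tool_pos: [0.547, 0.2218, 0.1534]
tcp_rot: [[-0.036, 0.999, 0.013], [0.999, 0.036, 0.016], [0.016, 0.014, -1.0]]
force: [0.7, -0.9, -0.2]
gripper_width: 0.0275
grip_force: 15.0
```

```bash
python3 - <<'E'
from h import *
weigh(4);plan(tp(0,.05,.064),RT,n=5)
E
```

```text
F [-0.37 -0.38 -0.07] sd [0.36 0.52 0.79]
d [ 0.0054  0.0134 -0.0897] turn [ 0.8 -0.9  0.5] 5 rows
[0.095, 0.036, 0.72, 0.002, -0.002, 0.001]
[0.097, 0.038, 0.719, 0.002, -0.002, 0.001]
[0.099, 0.04, 0.719, 0.002, -0.002, 0.001]
[0.101, 0.042, 0.718, 0.002, -0.002, 0.001]
[0.104, 0.044, 0.718, 0.002, -0.002, 0.001]
```

Request:
arm_command(
  deltas=[
    [0.1,0.04,0.72,0.002,-0.002,0.001,0],
    [0.1,0.04,0.72,0.002,-0.002,0.001,0],
    [0.1,0.04,0.72,0.002,-0.002,0.001,0],
    [0.1,0.04,0.72,0.002,-0.002,0.001,0],
    [0,0,0,0,0,0,0],
  ],
)

```text
time_s: 8.45
tool_pos: [0.549, 0.2294, 0.08]
tcp_rot: [[-0.028, 1.0, -0.001], [1.0, 0.028, 0.002], [0.002, -0.001, -1.0]]
force: [0.4, 0.2, -0.7]
gripper_width: 0.0282
grip_force: 15.0
```

```bash
python3 - <<'E'
from h import *
plan(tp(0,.05,.063),RT,n=3)
E
```

```text
d [ 0.0018  0.0025 -0.017 ] turn [-0.1 -0.1  0.1] 3 rows
[0.033, 0.025, 0.227, -0.0, -0.0, 0.0]
[0.033, 0.025, 0.227, -0.0, -0.0, 0.0]
[0.033, 0.025, 0.227, -0.0, -0.0, 0.0]
```

Request:
arm_command(
  deltas=[
    [0,0,0.22,0,0,0,0],
    [0,0,0.22,0,0,0,0],
    [0,0,0.15,0,0,0,0],
    [0,0,0.08,0,0,0,0],
    [0,0,0,0,0,0,0],
  ],
)

```text
time_s: 8.95
tool_pos: [0.5503, 0.2301, 0.0652]
tcp_rot: [[-0.028, 1.0, 0.002], [1.0, 0.028, 0.003], [0.003, 0.002, -1.0]]
force: [-0.8, -0.8, -0.5]
gripper_width: 0.0278
grip_force: 15.0
```

Request:
arm_command(
  deltas=[
    [0,0,0.06,0,0,0,0],
    [0,0,0,0,0,0,0],
    [0,0,0,0,0,0,0],
  ],
)

```text
time_s: 9.25
tool_pos: [0.5504, 0.2301, 0.0639]
tcp_rot: [[-0.028, 1.0, 0.002], [1.0, 0.028, 0.003], [0.003, 0.002, -1.0]]
force: [0.3, 0.8, -0.1]
gripper_width: 0.0281
grip_force: 15.0
```

```bash
python3 - <<'E'
from h import *
weigh(6);print(get_obs()["tool_pos"])
E
```

```text
F [ 0.18 -0.08 -0.79] sd [0.32 0.53 0.32]
[0.55038315 0.23011314 0.06381614]
```

Request:
arm_command(
  deltas=[
    [0,0,0.06,0,0,0,0],
    [0,0,0,0,0,0,0],
    [0,0,0,0,0,0,0],
  ],
)

```text
time_s: 9.85
tool_pos: [0.5506, 0.2303, 0.0627]
tcp_rot: [[-0.028, 1.0, 0.003], [1.0, 0.028, 0.003], [0.003, 0.003, -1.0]]
force: [-2.3, -0.4, 7.7]
gripper_width: 0.0278
grip_force: 15.0
```

```bash
python3 - <<'E'
from h import *
weigh(6);print(get_obs()["tool_pos"])
E
```

```text
F [-1.47  0.99  8.06] sd [0.26 0.72 0.3 ]
[0.55059697 0.23033021 0.06274787]
```

Contact felt. Releasing slowly and backing off.

Request:
arm_command(
  deltas=[
    [0,0,-0.03,0,0,0,0.4],
    [0,0,0,0,0,0,0.5],
    [0,0,0,0,0,0,0.6],
    [0,0,0,0,0,0,0.7],
    [0,0,0,0,0,0,0.7],
  ],
)

```text
time_s: 10.65
tool_pos: [0.5503, 0.2301, 0.0629]
tcp_rot: [[-0.028, 1.0, 0.002], [1.0, 0.028, 0.003], [0.002, 0.002, -1.0]]
force: [0.1, 0.4, -0.3]
gripper_width: 0.0627
grip_force: 0.0
```

Request:
arm_command(
  deltas=[
    [0,0,-0.4,0,0,0,0.7],
    [0,0,-0.8,0,0,0,0.7],
    [0,0,-0.8,0,0,0,0.7],
    [0,0,-0.8,0,0,0,0.7],
    [0,0,-0.8,0,0,0,0.7],
  ],
)

```text
time_s: 11.15
tool_pos: [0.5502, 0.2299, 0.1546]
tcp_rot: [[-0.028, 1.0, 0.002], [1.0, 0.028, 0.003], [0.003, 0.002, -1.0]]
force: [-0.3, -0.6, -0.4]
gripper_width: 0.064
grip_force: 0.0
```

```bash
python3 - <<'E'
from h import *
import cv2
cv2.imwrite("pics/s2.png",cv2.resize(grab_frame("scene")[90:260,150:400,::-1],None,fx=3,fy=3))
plan(rp(0,YC[3],.138),RG)
E
```

```text
d [-0.0464 -0.4119  0.0153] turn [-34.5   2.9  -9.7] 17 rows
[-0.966, -0.136, -0.04, -0.023, 0.002, -0.006]
[-0.964, -0.144, -0.048, -0.023, 0.002, -0.006]
[-0.962, -0.152, -0.056, -0.023, 0.002, -0.006]
[-0.961, -0.16, -0.065, -0.023, 0.002, -0.006]
[-0.959, -0.167, -0.073, -0.023, 0.002, -0.006]
[-0.957, -0.174, -0.082, -0.023, 0.002, -0.006]
[-0.955, -0.18, -0.091, -0.023, 0.002, -0.006]
[-0.953, -0.186, -0.101, -0.023, 0.002, -0.006]
[-0.951, -0.192, -0.11, -0.023, 0.002, -0.006]
[-0.948, -0.197, -0.12, -0.023, 0.002, -0.006]
[-0.946, -0.202, -0.13, -0.023, 0.002, -0.006]
[-0.944, -0.207, -0.14, -0.023, 0.002, -0.006]
[-0.941, -0.211, -0.15, -0.023, 0.002, -0.006]
[-0.938, -0.215, -0.16, -0.023, 0.002, -0.006]
[-0.936, -0.219, -0.171, -0.023, 0.002, -0.006]
[-0.933, -0.222, -0.181, -0.023, 0.002, -0.006]
[-0.93, -0.225, -0.192, -0.023, 0.002, -0.006]
```

View pics/s2.png

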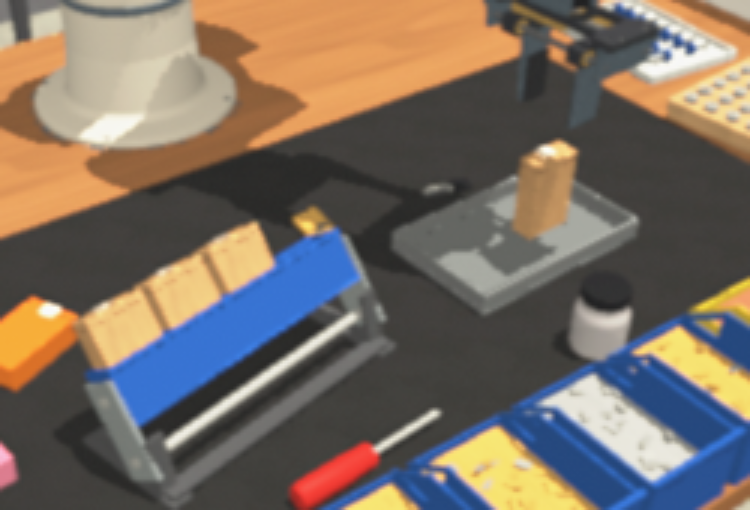

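The carton stands upright in the tray (550,190 in the crop) and the others are undisturbed. Next is carton 3.

Request:
arm_command(
  deltas=[
    [-0.97,-0.14,-0.04,-0.023,0.002,-0.006,0.7],
    [-0.96,-0.14,-0.05,-0.023,0.002,-0.006,0.7],
    [-0.96,-0.15,-0.06,-0.023,0.002,-0.006,0.7],
    [-0.96,-0.16,-0.07,-0.023,0.002,-0.006,0.7],
    [-0.96,-0.17,-0.07,-0.023,0.002,-0.006,0.7],
  ],
)

```text
time_s: 11.7
tool_pos: [0.5363, 0.1079, 0.1586]
tcp_rot: [[-0.077, 0.98, 0.183], [0.997, 0.073, 0.027], [0.014, 0.184, -0.983]]
force: [0.0, -0.5, -0.4]
gripper_width: 0.0639
grip_force: 0.0
```

Request:
arm_command(
  deltas=[
    [-0.96,-0.17,-0.08,-0.023,0.002,-0.006,0.7],
    [-0.96,-0.18,-0.09,-0.023,0.002,-0.006,0.7],
    [-0.95,-0.19,-0.1,-0.023,0.002,-0.006,0.7],
    [-0.95,-0.19,-0.11,-0.023,0.002,-0.006,0.7],
    [-0.95,-0.2,-0.12,-0.023,0.002,-0.006,0.7],
  ],
)

```text
time_s: 12.2
tool_pos: [0.5222, -0.0134, 0.1629]
tcp_rot: [[-0.126, 0.927, 0.354], [0.992, 0.112, 0.059], [0.015, 0.359, -0.933]]
force: [0.1, -0.1, 0.5]
gripper_width: 0.0638
grip_force: 0.0
```

Request:
arm_command(
  deltas=[
    [-0.95,-0.2,-0.13,-0.023,0.002,-0.006,0.7],
    [-0.94,-0.21,-0.14,-0.023,0.002,-0.006,0.7],
    [-0.94,-0.21,-0.15,-0.023,0.002,-0.006,0.7],
    [-0.94,-0.21,-0.16,-0.023,0.002,-0.006,0.7],
    [-0.94,-0.22,-0.17,-0.023,0.002,-0.006,0.7],
  ],
)

```text
time_s: 12.7
tool_pos: [0.5082, -0.1348, 0.1671]
tcp_rot: [[-0.175, 0.841, 0.513], [0.985, 0.145, 0.098], [0.008, 0.522, -0.853]]
force: [0.8, 0.3, 0.1]
gripper_width: 0.0639
grip_force: 0.0
```

Request:
arm_command(
  deltas=[
    [-0.93,-0.22,-0.18,-0.023,0.002,-0.006,0.7],
    [-0.93,-0.22,-0.19,-0.023,0.002,-0.006,0.7],
    [0,0,0,0,0,0,0.7],
    [0,0,0,0,0,0,0.7],
  ],
)

```text
time_s: 13.1
tool_pos: [0.5021, -0.1825, 0.168]
tcp_rot: [[-0.192, 0.8, 0.568], [0.981, 0.153, 0.115], [0.005, 0.58, -0.815]]
force: [0.4, -0.1, 0.4]
gripper_width: 0.0635
grip_force: 0.0
```

```bash
python3 - <<'E'
from h import *
plan(rp(0,YC[3],.058),RG,n=4)
E
```

```text
d [ 0.048   0.0101 -0.0605] turn [ 0.4  0.1 -0.6] 4 rows
[0.004, 0.049, 0.777, 0.001, 0.0, -0.002]
[0.004, 0.05, 0.777, 0.001, 0.0, -0.002]
[0.003, 0.052, 0.777, 0.001, 0.0, -0.002]
[0.003, 0.053, 0.777, 0.001, 0.0, -0.002]
```

Request:
arm_command(
  deltas=[
    [0,0.05,0.78,0.001,0,-0.002,0.7],
    [0,0.05,0.78,0.001,0,-0.002,0.7],
    [0,0.05,0.78,0.001,0,-0.002,0.7],
    [0,0.05,0.77,0.001,0,-0.002,0.7],
    [0,0,0,0,0,0,0.7],
  ],
)

```text
time_s: 13.6
tool_pos: [0.551, -0.1703, 0.1061]
tcp_rot: [[-0.206, 0.801, 0.562], [0.979, 0.169, 0.117], [-0.001, 0.574, -0.819]]
force: [-0.5, -0.0, 0.8]
gripper_width: 0.064
grip_force: 0.0
```

Request:
arm_command(
  deltas=[
    [0,0,0,0,0,0,0],
    [0,0,0,0,0,0,0],
    [0,0,0,0,0,0,0],
    [0,0,0,0,0,0,0],
    [0,0,0,0,0,0,0],
  ],
  newtons=15,
)

```text
time_s: 14.1
tool_pos: [0.55, -0.1724, 0.1074]
tcp_rot: [[-0.203, 0.801, 0.563], [0.979, 0.168, 0.114], [-0.003, 0.574, -0.819]]
force: [1.4, -0.3, -2.5]
gripper_width: 0.0279
grip_force: 15.0
```

Request:
arm_command(
  deltas=[
    [0,0,-0.4,0,0,0,0],
    [0,0,-0.4,0,0,0,0],
    [0,0,-0.4,0,0,0,0],
    [0,0,0,0,0,0,0],
    [0,0,0,0,0,0,0],
  ],
)

```text
time_s: 14.6
tool_pos: [0.5334, -0.1759, 0.1317]
tcp_rot: [[-0.203, 0.801, 0.563], [0.979, 0.168, 0.114], [-0.003, 0.575, -0.818]]
force: [-0.5, 0.2, -3.5]
gripper_width: 0.0277
grip_force: 15.0
```

```bash
python3 - <<'E'
from h import *
weigh(12);o=get_obs();print(RR.T@(o["tool_pos"]-RO),o["gripper_width"]);plan(rp(0,YC[3],.058),RG,n=4)
E
```

```text
F [-0.02 -0.1  -3.18] sd [0.55 0.61 0.58]
[-9.91357628e-05  3.56321459e-02  8.75759309e-02] 0.02799378366932325
d [ 0.0167  0.0033 -0.0242] turn [0.1 0.1 0.2] 4 rows
[-0.001, 0.001, 0.296, 0.0, 0.0, 0.001]
[-0.001, 0.001, 0.296, 0.0, 0.0, 0.001]
[-0.001, 0.001, 0.296, 0.0, 0.0, 0.001]
[-0.001, 0.001, 0.296, 0.0, 0.0, 0.001]
```

Carton 3 reads −3.2 N, so it is full. Lowering it back.

Request:
arm_command(
  deltas=[
    [0,0,0.4,0,0,0,0],
    [0,0,0.4,0,0,0,0],
    [0,0,0.3,0,0,0,0],
    [0,0,0.1,0,0,0,0],
    [0,0,0,0,0,0,0],
  ],
)

```text
time_s: 15.7
tool_pos: [0.5502, -0.1721, 0.107]
tcp_rot: [[-0.203, 0.801, 0.563], [0.979, 0.168, 0.115], [-0.002, 0.574, -0.819]]
force: [0.4, -0.2, -4.1]
gripper_width: 0.0282
grip_force: 15.0
```

Request:
arm_command(
  deltas=[
    [0,0,0,0,0,0,0.5],
    [0,0,0,0,0,0,0.7],
    [0,0,0,0,0,0,0.7],
    [0,0,0,0,0,0,0.7],
  ],
)

```text
time_s: 16.1
tool_pos: [0.5503, -0.1723, 0.1074]
tcp_rot: [[-0.203, 0.801, 0.563], [0.979, 0.168, 0.114], [-0.003, 0.575, -0.818]]
force: [-0.3, 0.0, 0.4]
gripper_width: 0.0571
grip_force: 0.0
```

Request:
arm_command(
  deltas=[
    [0,0,-0.7,0,0,0,0.7],
    [0,0,-0.8,0,0,0,0.7],
    [0,0,-0.8,0,0,0,0.7],
    [0,0,0,0,0,0,0.7],
  ],
)

```text
time_s: 16.5
tool_pos: [0.5175, -0.1794, 0.1558]
tcp_rot: [[-0.202, 0.8, 0.564], [0.979, 0.168, 0.113], [-0.005, 0.575, -0.818]]
force: [-0.3, -0.5, -0.4]
gripper_width: 0.0638
grip_force: 0.0
```

```bash
python3 - <<'E'
from h import *
o=get_obs();print(RR.T@(o["tool_pos"]-RO));plan(rp(0,YC[2],.12),RG)
E
```

```text
[0.0004392  0.03514342 0.1166811 ]
d [ 0.012  -0.0697  0.0025] turn [0.1 0.2 0.2] 3 rows
[-0.942, -0.009, -0.041, 0.0, 0.001, 0.001]
[-0.942, -0.008, -0.042, 0.0, 0.001, 0.001]
[-0.942, -0.007, -0.043, 0.0, 0.001, 0.001]
```

Request:
arm_command(
  deltas=[
    [-0.94,0,-0.04,0,0.001,0.001,0.7],
    [-0.94,0,-0.04,0,0.001,0.001,0.7],
    [-0.94,0,-0.04,0,0,0,0.7],
    [0,0,0,0,0,0,0.7],
  ],
)

```text
time_s: 16.9
tool_pos: [0.5318, -0.2512, 0.1566]
tcp_rot: [[-0.201, 0.801, 0.564], [0.98, 0.164, 0.115], [-0.0, 0.575, -0.818]]
force: [0.1, 0.4, -0.1]
gripper_width: 0.0639
grip_force: 0.0
```

```bash
python3 - <<'E'
from h import *
plan(rp(0,YC[2],.058),RG,n=3)
E
```

```text
d [ 0.0326  0.0093 -0.0491] turn [ 0.1  0.  -0. ] 3 rows
[0.035, -0.008, 0.794, 0.0, 0.0, -0.0]
[0.034, -0.007, 0.794, 0.0, 0.0, -0.0]
[0.034, -0.007, 0.795, 0.0, 0.0, -0.0]
```

Request:
arm_command(
  deltas=[
    [0.03,0,0.8,0,0,0,0.7],
    [0.03,0,0.8,0,0,0,0.7],
    [0.03,0,0.8,0,0,0,0.7],
    [0,0,0,0,0,0,0.7],
  ],
)

```text
time_s: 17.3
tool_pos: [0.5639, -0.2372, 0.1054]
tcp_rot: [[-0.204, 0.803, 0.56], [0.979, 0.164, 0.12], [0.004, 0.573, -0.819]]
force: [0.5, -0.3, 0.1]
gripper_width: 0.0641
grip_force: 0.0
```

Request:
arm_command(
  deltas=[
    [0,0,0,0,0,0,0],
    [0,0,0,0,0,0,0],
    [0,0,0,0,0,0,0],
    [0,0,0,0,0,0,0],
    [0,0,0,0,0,0,0],
  ],
)

```text
time_s: 17.8
tool_pos: [0.5635, -0.2391, 0.1079]
tcp_rot: [[-0.202, 0.802, 0.562], [0.979, 0.165, 0.117], [0.001, 0.574, -0.819]]
force: [2.4, -0.7, -3.0]
gripper_width: 0.0282
grip_force: 15.0
```

Request:
arm_command(
  deltas=[
    [0,0,-0.4,0,0,0,0],
    [0,0,-0.4,0,0,0,0],
    [0,0,-0.4,0,0,0,0],
    [0,0,0,0,0,0,0],
    [0,0,0,0,0,0,0],
  ],
)

```text
time_s: 18.3
tool_pos: [0.5468, -0.2428, 0.1326]
tcp_rot: [[-0.202, 0.802, 0.563], [0.979, 0.165, 0.117], [0.001, 0.575, -0.818]]
force: [-0.3, -0.5, -4.6]
gripper_width: 0.0281
grip_force: 15.0
```

```bash
python3 - <<'E'
from h import *
weigh(12);o=get_obs();print(RR.T@(o["tool_pos"]-RO),o["gripper_width"])
E
```

```text
F [-0.02  0.22 -4.  ] sd [0.47 0.39 0.35]
[ 1.77359081e-05 -3.25013094e-02  8.80126286e-02] 0.02796236942231667
```

Carton 2 reads −4.0 N, so it is full. Returning it; carton 1 must be the other empty one.

Request:
arm_command(
  deltas=[
    [0,0,0.4,0,0,0,0],
    [0,0,0.4,0,0,0,0],
    [0,0,0.3,0,0,0,0],
    [0,0,0.1,0,0,0,0],
    [0,0,0,0,0,0,0],
  ],
)

```text
time_s: 19.4
tool_pos: [0.5639, -0.2386, 0.1069]
tcp_rot: [[-0.203, 0.802, 0.562], [0.979, 0.165, 0.118], [0.002, 0.574, -0.819]]
force: [-0.7, 0.1, -4.0]
gripper_width: 0.0275
grip_force: 15.0
```

Request:
arm_command(
  deltas=[
    [0,0,0,0,0,0,0.5],
    [0,0,0,0,0,0,0.7],
    [0,0,0,0,0,0,0.7],
    [0,0,0,0,0,0,0.7],
  ],
)

```text
time_s: 19.8
tool_pos: [0.5639, -0.239, 0.1078]
tcp_rot: [[-0.202, 0.802, 0.563], [0.979, 0.165, 0.117], [0.001, 0.575, -0.818]]
force: [-0.1, 0.4, 0.1]
gripper_width: 0.0571
grip_force: 0.0
```

Request:
arm_command(
  deltas=[
    [0,0,-0.7,0,0,0,0.7],
    [0,0,-0.8,0,0,0,0.7],
    [0,0,-0.8,0,0,0,0.7],
    [0,0,0,0,0,0,0.7],
  ],
)

```text
time_s: 20.2
tool_pos: [0.5312, -0.2465, 0.1564]
tcp_rot: [[-0.202, 0.801, 0.564], [0.979, 0.165, 0.116], [-0.001, 0.575, -0.818]]
force: [-0.5, -0.7, 0.6]
gripper_width: 0.0638
grip_force: 0.0
```

```bash
python3 - <<'E'
from h import *
plan(rp(0,YC[1],.12),RG)
E
```

```text
d [ 0.0126 -0.0721  0.0019] turn [0.1 0.  0. ] 3 rows
[-0.976, -0.009, -0.036, 0.0, 0.0, 0.0]
[-0.976, -0.009, -0.036, 0.0, 0.0, 0.0]
[-0.976, -0.009, -0.037, 0.0, 0.0, 0.0]
```

Request:
arm_command(
  deltas=[
    [-0.98,0,-0.04,0,0,0,0.7],
    [-0.98,0,-0.04,0,0,0,0.7],
    [-0.97,0,-0.04,0,0,0,0.7],
    [0,0,0,0,0,0,0.7],
    [0,0,0,0,0,0,0.7],
  ],
)

```text
time_s: 20.7
tool_pos: [0.5447, -0.3177, 0.1563]
tcp_rot: [[-0.202, 0.802, 0.562], [0.979, 0.164, 0.118], [0.002, 0.574, -0.819]]
force: [0.3, 1.4, 0.4]
gripper_width: 0.064
grip_force: 0.0
```

```bash
python3 - <<'E'
from h import *
plan(rp(0,YC[1],.058),RG,n=3)
E
```

```text
d [ 0.034   0.0062 -0.0488] turn [ 0.1 -0.1 -0. ] 3 rows
[-0.012, 0.003, 0.797, 0.0, -0.001, -0.0]
[-0.011, 0.003, 0.797, 0.0, -0.001, -0.0]
[-0.01, 0.004, 0.797, 0.0, -0.001, -0.0]
```

Request:
arm_command(
  deltas=[
    [-0.01,0,0.8,0,-0.001,0,0.7],
    [-0.01,0,0.8,0,0,0,0.7],
    [-0.01,0,0.8,0,0,0,0.7],
    [0,0,0,0,0,0,0.7],
  ],
)

```text
time_s: 21.1
tool_pos: [0.5785, -0.3093, 0.1057]
tcp_rot: [[-0.203, 0.803, 0.561], [0.979, 0.165, 0.119], [0.003, 0.573, -0.819]]
force: [0.2, 0.4, 0.8]
gripper_width: 0.0636
grip_force: 0.0
```

Request:
arm_command(
  deltas=[
    [0,0,0,0,0,0,0],
    [0,0,0,0,0,0,0],
    [0,0,0,0,0,0,0],
    [0,0,0,0,0,0,0],
    [0,0,0,0,0,0,0],
  ],
)

```text
time_s: 21.6
tool_pos: [0.5784, -0.3117, 0.1083]
tcp_rot: [[-0.201, 0.802, 0.563], [0.98, 0.165, 0.116], [-0.0, 0.575, -0.818]]
force: [0.8, -0.8, -0.9]
gripper_width: 0.0279
grip_force: 15.0
```

Request:
arm_command(
  deltas=[
    [0,0,-0.4,0,0,0,0],
    [0,0,-0.4,0,0,0,0],
    [0,0,-0.4,0,0,0,0],
    [0,0,0,0,0,0,0],
    [0,0,0,0,0,0,0],
  ],
)

```text
time_s: 22.1
tool_pos: [0.5615, -0.3154, 0.1329]
tcp_rot: [[-0.201, 0.802, 0.563], [0.98, 0.165, 0.115], [-0.0, 0.575, -0.818]]
force: [-0.7, 0.7, 0.4]
gripper_width: 0.0278
grip_force: 15.0
```

```bash
python3 - <<'E'
from h import *
weigh(12);o=get_obs();print(RR.T@(o["tool_pos"]-RO),o["gripper_width"]);plan(rp(0,YC[1],.16),RG)
E
```

```text
F [ 0.03 -0.1  -0.45] sd [0.43 0.45 0.48]
[ 6.95452221e-06 -1.06523807e-01  8.83737298e-02] 0.027942532439565255
d [-0.0403 -0.0082  0.0587] turn [ 0.1 -0.   0. ] 3 rows
[0.001, 0.001, -0.955, 0.0, -0.0, 0.0]
[0.001, 0.001, -0.955, 0.0, -0.0, 0.0]
[0.0, 0.0, -0.955, 0.0, -0.0, 0.0]
```

Carton 1 is empty, as expected. Lifting it clear of cartons 2 and 3 and carrying it along the row.

Request:
arm_command(
  deltas=[
    [0,0,-0.95,0,0,0,0],
    [0,0,-0.95,0,0,0,0],
    [0,0,-0.95,0,0,0,0],
    [0,0,-0.95,0,0,0,0],
    [0,0,0,0,0,0,0],
  ],
)

```text
time_s: 23.2
tool_pos: [0.5077, -0.3272, 0.2125]
tcp_rot: [[-0.2, 0.801, 0.564], [0.98, 0.165, 0.113], [-0.003, 0.575, -0.818]]
force: [0.6, 0.5, -1.2]
gripper_width: 0.0281
grip_force: 15.0
```

```bash
python3 - <<'E'
from h import *
o=get_obs();print(RR.T@(o["tool_pos"]-RO),o["joints"]);plan(rp(0,.13,.183),RG)
E
```

```text
[ 0.00067384 -0.10765351  0.18564577] [-0.99608173  0.37812939  1.77688129  0.75783238  0.89217027 -1.6609405 ]
d [-0.0469  0.233  -0.0026] turn [0.1 0.2 0.1] 10 rows
[0.951, -0.002, 0.008, 0.0, 0.0, 0.0]
[0.951, -0.002, 0.008, 0.0, 0.0, 0.0]
[0.951, -0.002, 0.008, 0.0, 0.0, 0.0]
[0.951, -0.002, 0.009, 0.0, 0.0, 0.0]
[0.951, -0.002, 0.009, 0.0, 0.0, 0.0]
[0.951, -0.002, 0.009, 0.0, 0.0, 0.0]
[0.951, -0.002, 0.01, 0.0, 0.0, 0.0]
[0.951, -0.002, 0.01, 0.0, 0.0, 0.0]
[0.951, -0.003, 0.01, 0.0, 0.0, 0.0]
[0.951, -0.003, 0.01, 0.0, 0.0, 0.0]
```

Request:
arm_command(
  deltas=[
    [0.95,0,0,0,0,0,0],
    [0.95,0,0,0,0,0,0],
    [0.95,0,0,0,0,0,0],
    [0.95,0,0,0,0,0,0],
    [0.95,0,0,0,0,0,0],
  ],
)

```text
time_s: 23.7
tool_pos: [0.484, -0.2086, 0.2096]
tcp_rot: [[-0.202, 0.802, 0.562], [0.979, 0.165, 0.116], [0.001, 0.574, -0.819]]
force: [1.1, -0.4, -0.8]
gripper_width: 0.0279
grip_force: 15.0
```

Request:
arm_command(
  deltas=[
    [0.95,0,0,0,0,0,0],
    [0.95,0,0,0,0,0,0],
    [0.95,0,0,0,0,0,0],
    [0.95,0,0,0,0,0,0],
    [0,0,0,0,0,0,0],
  ],
)

```text
time_s: 24.2
tool_pos: [0.4638, -0.1136, 0.2095]
tcp_rot: [[-0.204, 0.802, 0.561], [0.979, 0.166, 0.119], [0.002, 0.573, -0.819]]
force: [-0.6, 0.3, 0.1]
gripper_width: 0.0281
grip_force: 15.0
```

```bash
python3 - <<'E'
from h import *
o=get_obs();print(RR.T@(o["tool_pos"]-RO),o["joints"]);plan(tp(0,-.05,.13),RT)
E
```

```text
[-0.00105259  0.1103858   0.18319658] [-0.72353725  0.16628869  2.14696563  0.89033927  0.63374944 -1.61350939]
d [ 0.0895  0.2456 -0.0795] turn [34.9 -3.3  9.9] 10 rows
[0.888, 0.268, 0.578, 0.039, -0.004, 0.011]
[0.896, 0.287, 0.556, 0.039, -0.004, 0.011]
[0.904, 0.304, 0.533, 0.039, -0.004, 0.011]
[0.913, 0.32, 0.508, 0.039, -0.004, 0.011]
[0.921, 0.334, 0.483, 0.039, -0.004, 0.011]
[0.93, 0.347, 0.457, 0.039, -0.004, 0.011]
[0.939, 0.358, 0.43, 0.039, -0.004, 0.011]
[0.947, 0.367, 0.403, 0.039, -0.004, 0.011]
[0.956, 0.374, 0.375, 0.039, -0.004, 0.011]
[0.964, 0.379, 0.347, 0.039, -0.004, 0.011]
```

Request:
arm_command(
  deltas=[
    [0.89,0.27,0.58,0.039,-0.004,0.011,0],
    [0.9,0.29,0.56,0.039,-0.004,0.011,0],
    [0.9,0.3,0.53,0.039,-0.004,0.011,0],
    [0.91,0.32,0.51,0.039,-0.004,0.011,0],
    [0.92,0.33,0.48,0.039,-0.004,0.011,0],
  ],
)

```text
time_s: 24.7
tool_pos: [0.502, -0.0133, 0.1766]
tcp_rot: [[-0.129, 0.933, 0.337], [0.992, 0.115, 0.06], [0.017, 0.342, -0.94]]
force: [-0.2, 0.1, -1.4]
gripper_width: 0.0274
grip_force: 15.0
```

Request:
arm_command(
  deltas=[
    [0.93,0.35,0.46,0.039,-0.004,0.011,0],
    [0.94,0.36,0.43,0.039,-0.004,0.011,0],
    [0.95,0.37,0.4,0.039,-0.004,0.011,0],
    [0.96,0.37,0.38,0.039,-0.004,0.011,0],
    [0.96,0.38,0.35,0.039,-0.004,0.011,0],
  ],
)

```text
time_s: 25.2
tool_pos: [0.5467, 0.1115, 0.1392]
tcp_rot: [[-0.04, 0.998, 0.041], [0.999, 0.04, 0.005], [0.004, 0.041, -0.999]]
force: [0.3, -0.9, -0.1]
gripper_width: 0.0282
grip_force: 15.0
```

Request:
arm_command(
  deltas=[
    [0,0,0,0,0,0,0],
    [0,0,0,0,0,0,0],
  ],
)

```text
time_s: 25.4
tool_pos: [0.5464, 0.1107, 0.139]
tcp_rot: [[-0.041, 0.998, 0.042], [0.999, 0.041, 0.006], [0.004, 0.042, -0.999]]
force: [-0.2, -1.2, -1.5]
gripper_width: 0.028
grip_force: 15.0
```

```bash
python3 - <<'E'
from h import *
plan(tp(0,-.05,.066),RT,n=4)
E
```

```text
d [ 0.007   0.0213 -0.073 ] turn [ 2.4 -0.3  0.9] 4 rows
[0.207, 0.047, 0.734, 0.007, -0.001, 0.003]
[0.208, 0.054, 0.733, 0.007, -0.001, 0.003]
[0.209, 0.061, 0.732, 0.007, -0.001, 0.003]
[0.21, 0.068, 0.731, 0.007, -0.001, 0.003]
```

Request:
arm_command(
  deltas=[
    [0.21,0.05,0.73,0.007,-0.001,0.003,0],
    [0.21,0.05,0.73,0.007,-0.001,0.003,0],
    [0.21,0.06,0.73,0.007,-0.001,0.003,0],
    [0.21,0.07,0.7,0.007,-0.001,0.003,0],
    [0,0,0,0,0,0,0],
  ],
)

```text
time_s: 25.9
tool_pos: [0.5519, 0.131, 0.0663]
tcp_rot: [[-0.021, 1.0, -0.004], [1.0, 0.021, -0.002], [-0.002, -0.004, -1.0]]
force: [-1.0, -0.3, -0.1]
gripper_width: 0.0281
grip_force: 15.0
```

```bash
python3 - <<'E'
from h import *
plan(tp(0,-.05,.0633),RT,n=2)
E
```

```text
d [ 0.0014  0.001  -0.003 ] turn [-0.2  0.1 -0.3] 2 rows
[0.019, 0.029, 0.059, -0.001, 0.001, -0.002]
[0.019, 0.029, 0.059, -0.001, 0.001, -0.002]
```

Request:
arm_command(
  deltas=[
    [0,0,0.06,-0.002,0.001,0,0],
    [0,0,0.05,0,0,0,0],
    [0,0,0,0,0,0,0],
  ],
)

```text
time_s: 26.2
tool_pos: [0.5532, 0.1312, 0.066]
tcp_rot: [[-0.021, 1.0, 0.003], [1.0, 0.021, 0.0], [0.0, 0.003, -1.0]]
force: [-0.1, -0.1, -0.6]
gripper_width: 0.028
grip_force: 15.0
```

Request:
arm_command(
  deltas=[
    [0,0,0.03,0,0,0,0],
    [0,0,0,0,0,0,0],
  ],
)

```text
time_s: 26.4
tool_pos: [0.5531, 0.1315, 0.0649]
tcp_rot: [[-0.021, 1.0, 0.003], [1.0, 0.021, 0.0], [0.0, 0.003, -1.0]]
force: [0.3, -0.9, -0.8]
gripper_width: 0.0281
grip_force: 15.0
```

Request:
arm_command(
  deltas=[
    [0,0,0.05,0,0,0,0],
    [0,0,0,0,0,0,0],
    [0,0,0,0,0,0,0],
  ],
)

```text
time_s: 26.7
tool_pos: [0.5532, 0.1316, 0.0634]
tcp_rot: [[-0.021, 1.0, 0.003], [1.0, 0.021, 0.0], [0.0, 0.003, -1.0]]
force: [-0.2, -0.1, 2.4]
gripper_width: 0.0278
grip_force: 15.0
```

Request:
arm_command(
  deltas=[
    [0,0,0.03,0,0,0,0],
    [0,0,0,0,0,0,0],
    [0,0,0,0,0,0,0],
  ],
)

```text
time_s: 27.0
tool_pos: [0.5534, 0.1316, 0.0632]
tcp_rot: [[-0.021, 1.0, 0.003], [1.0, 0.021, 0.0], [0.0, 0.003, -1.0]]
force: [-1.4, -0.0, 13.6]
gripper_width: 0.0282
grip_force: 15.0
```

Contact. Releasing and retreating.

Request:
arm_command(
  deltas=[
    [0,0,-0.04,0,0,0,0],
    [0,0,0,0,0,0,0.5],
    [0,0,0,0,0,0,0.6],
    [0,0,0,0,0,0,0.7],
    [0,0,0,0,0,0,0.7],
  ],
)

```text
time_s: 27.5
tool_pos: [0.553, 0.1316, 0.0634]
tcp_rot: [[-0.021, 1.0, 0.002], [1.0, 0.021, 0.0], [-0.0, 0.002, -1.0]]
force: [0.3, -0.1, -0.7]
gripper_width: 0.0568
grip_force: 0.0
```

Request:
arm_command(
  deltas=[
    [0,0,-0.4,0,0,0,0.7],
    [0,0,-0.8,0,0,0,0.7],
    [0,0,-0.8,0,0,0,0.7],
    [0,0,-0.8,0,0,0,0.7],
    [0,0,-1,0,0,0,0.7],
  ],
)

```text
time_s: 28.0
tool_pos: [0.5524, 0.1315, 0.1597]
tcp_rot: [[-0.021, 1.0, 0.002], [1.0, 0.021, 0.0], [-0.0, 0.002, -1.0]]
force: [0.1, -0.1, -0.5]
gripper_width: 0.0637
grip_force: 0.0
```

Request:
arm_command(
  deltas=[
    [0,0,-1,0,0,0,0.7],
    [0,-0.9,-0.9,0,0,0,0.7],
    [0,-0.9,0,0,0,0,0.7],
    [0,-0.9,0,0,0,0,0.7],
    [0,0,0,0,0,0,0.7],
  ],
)

```text
time_s: 28.5
tool_pos: [0.4826, 0.1301, 0.2067]
tcp_rot: [[-0.021, 1.0, 0.001], [1.0, 0.021, 0.0], [-0.0, 0.001, -1.0]]
force: [-0.7, 0.4, 0.4]
gripper_width: 0.0638
grip_force: 0.0
```

```bash
python3 - <<'E'
from h import *
import cv2
s=cv2.resize(grab_frame("scene")[110:260,160:380,::-1],None,fx=2.5,fy=2.5,interpolation=cv2.INTER_CUBIC)
ct=calibration("top");im=np.ascontiguousarray(grab_frame("top")[120:290,100:385,::-1]);im=cv2.resize(im,None,fx=2.4,fy=2.4,interpolation=cv2.INTER_CUBIC)[:210*2]
for y in YC[2:4]:
    P=[rp(a,y+b,.096) for a,b in((.011,.03),(.011,-.03),(-.017,-.03),(-.017,.03))]
    cv2.polylines(im,[np.round((proj(P,ct)-[100,120])*2.4).astype(int)],True,(0,0,255),1)
cv2.imwrite("pics/s3.png",s);cv2.imwrite("pics/t3.png",im)
E
```

```text
(no output)
```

View pics/s3.png

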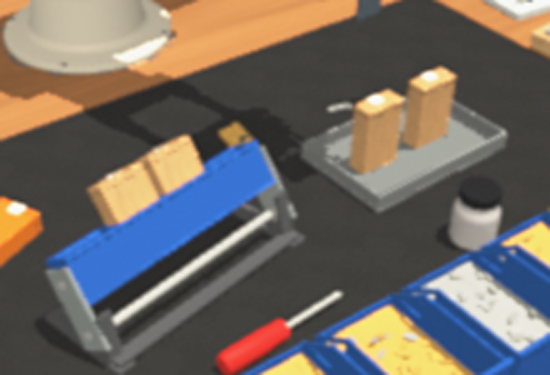

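View pics/t3.png

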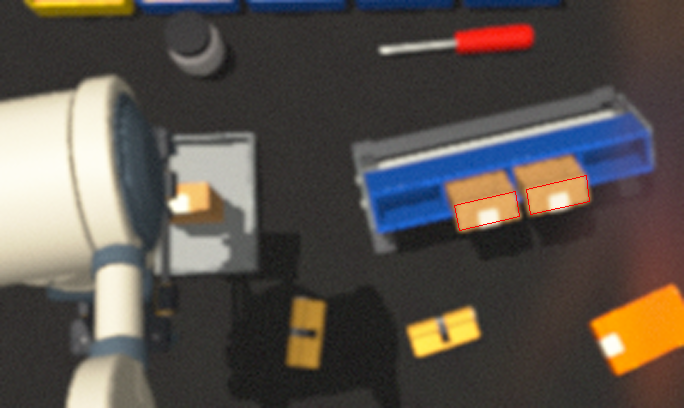

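The scene crop shows both empty cartons upright in the tray at (377,130) and (431,107). In the top crop, cartons 2 and 3 match the fully-down outlines at (557,197) and (487,212). The bystanders haven't moved and the robot is clear, so I'm handing in.

```bash
python3 -c "
from plant import *
print(sign_off())"
```

```text
the job is handed in; nothing more can be done
None
```

The job is handed in, with no verdict returned: cartons 1 and 4 weighed about 0.5 N each (empty) and stand upright in the grey tray, while cartons 2 and 3 (4.0 N and 3.2 N, full) are back fully down in the rack.

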